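Load the hand-lever pan sealer and hold it closed

TASK

Seal the small steel pan of green food in the hand-lever pan sealer: keep the pan level, set it on the sealer's pulled-out carriage and push it square into the corner, snug against both the rear and the right-hand fence, then push the carriage fully home under the head by its pull bar. Pull the sealer's side lever all the way down to its stop so that the platen presses on the pan's rim, and finish while holding the lever down there; leave the other loose things standing where they are.

Things in the scene. Friction and masses are not known exactly. Their poses are not given: they have to be found in the camera images.
- pan: small steel gastronorm pan of green food, 171 (own x) x 109 (own y) x 65 mm, 0.2 kg; origin: centre of underside. Rim on top 10 mm wide, 4 mm thick; below it upright walls: outer faces x = +-75, y = +-44, inner x = +-66, y = +-35 mm (wall with rim 19 mm); food to about 40 mm up. A long side faces the robot: pinch that wall's middle from above, one finger inside, with about 60 N
- sealer: hand-lever pan sealer, stainless, 370 (x) x 240 (y) x 345 mm, film roll on top, fixed to the worktop. Origin: centre of underside; x points from its front (operator's side) to its back, y to the operator's left, z up. The housing with dial and switch overhangs from x = -35 mm backwards, its underside 195 mm up
- nest (a point): where the middle of the pan's underside belongs, on the carriage's aluminium bed, 56 mm above the worktop; the pan's long side along the sealer's y; moves with the carriage, axes as the sealer. Face of the rear fence at x = +44, of the right one at y = -75 mm (they touch the pan's walls); dark steel fences 48 mm high. Left and front are open; the bed ends at x = -70, y = +-100 mm
- carriage (a joint): travel of the carriage along the sealer's +x, m: 0 = pulled right out, 0.135 = fully home on its rubber stop under the head. About 4 N friction, stays where it is left; starts 0 to 20 mm in
- pull (a point): middle of the carriage's pull bar: black round grip 18 mm thick, 80 mm long, along the sealer's y, 118 mm in front of (-x) and 10 mm above the nest point, 39 mm clear of the bed. Push it towards the sealer's +x
- lever (a joint): angle of the side lever, rad: 0 = at rest, 30 degrees above level towards the operator; grows as it is pulled down; 0.87 = on its lower stop, 20 degrees below level. The grip swings at 210 mm radius about an axle along the sealer's y, 30 mm behind (+x) and 230 mm above the sealer's origin. A spring lifts it: pressing straight down takes about 8 N at first, 13 N at the stop with a pan loaded
- lever_grip_mid (a point): middle of the lever's black cross grip: round bar 26 mm thick, 94 mm long, along the sealer's y, from 45 mm left to 49 mm right of this point (the lever rod joins its left end); moves with the lever. Push it down from above with closed fingertips, or pinch it from above
- platen: the flat spring-mounted sealing plate under the head, 124 x 188 mm; origin: centre of its brown lower face, 147 mm above the worktop when up (26 mm over the rim of a loaded pan). With the lever on its stop it bears on the rim with about 22 N
- salt_pot: bystander: round steel salt pot with lid, about 100 x 86 mm, on the closed steel fryer lid
- ramekin_a: bystander: white ramekin, 72 mm across, 45 mm high, on the fryer lid
- ramekin_b: bystander: a second white ramekin of the same size, on the fryer lid
- pepper_mill: bystander: wooden pepper mill with a crank, 152 mm high, on the fryer lid
- timer: bystander: white wind-up kitchen timer, 74 mm across, 50 mm high, near the front edge on the right
- tongs: bystander: steel tongs with blue tips, 282 mm long, lying near the front edge

How it is judged (in metres and radians):
On the way, in this order (a step that is already met when the one before it is completed fails the run):
1. the pan stands level on the carriage, square in the corner against both fences (within 3.5 mm and 0.04 rad) (x of pan in the frame of nest between -0.0035 and 0.0035 m and y of pan in the frame of nest between -0.0035 and 0.0035 m and z of pan in the frame of nest below 0.004 m and angle between pan's own z axis and vertical below 0.04 rad and angle between the y axis of pan and the x axis of nest, either way round below 0.04 rad), for 0.2 s.
2. the carriage is fully home under the head (within 3 mm of its stop), the platen still clear of the pan (value of joint carriage above 0.132 m and contact force between platen and pan below 0.5 N), for 0.2 s.
At the end, for the whole second after the job is handed in: Pan level and square on the carriage, within 3.5 mm and 0.04 rad of both fences; carriage within 3 mm of home; the robot pressing on the lever grip (over 3 N), lever within 0.04 rad of its lower stop, platen on the pan with over 12 N, through the last second (all of step 1 and value of joint lever above 0.83 rad and contact force between any of the fingers, the arm and lever above 3 N and contact force between platen and pan above 12 N and value of joint carriage above 0.132 m); the arm keeps its last pose, push and grip.
It fails at once if the pan is tipped by more than 25 degrees (its contents would spill) (angle between pan's own z axis and vertical above 0.44 rad).
It fails at once if something else on the worktop is shifted by more than 4 cm (distance of any of salt_pot, ramekin_a, ramekin_b, pepper_mill, timer, tongs from where it was at the start of the episode above 0.04 m).
It also fails if it takes over 61 s, if anything falls off the work surface, if the arm or the gripper's body presses on something with over 40 N, if the wrist force passes 120 N, or if a joint passes its speed limit or range.

ROBOT

A 6-joint arm with a two-finger parallel gripper is mounted at the origin on a cart in front of the work surface, level with it; the furniture and walls round the work are solid. World frame = base frame: x ahead of the robot, y to its left, z up, the work surface at z = 0. Lengths are in mm, angles in degrees, forces in N, time in s.
With the tool pointing down it reaches from about 425 to 925 mm from the base axis. Payload 12.5 kg.
Tool frame: the origin (TCP) lies on the centre line of the jaws, within the pads' length; the fingertips stand 19 mm ahead of it and the grasp point (between the pads) is the TCP; z points along the fingers, y is the line along which they close (so a half turn about z gives the same grasp; the last joint's range is limited). The gripper opens to 85 mm and grips with 20 to 120 N. Pads are 22 mm wide; open, the fingers measure 114 mm over their backs; the gripper's body (76 mm by 85 mm) begins 54 mm behind the grasp point. The pads swing forward as they close: fully open they stand 13 mm farther back than shut.
Start: joints at [-75.894, 28.126, 89.318, -0, 62.55, -6.05], TCP at [215.39, -586.728, 250.327] pointing down, gripper open.
Joint ranges: [-177.58, 177.58], [-47.91, 125.51], [2.72, 160], [-65.01, 245.01], [3.68, 167.84], [-153.87, 153.87]. Speed limits (degrees/s): [127.2, 127.2, 159.86, 180, 180, 180].

INTERFACE

Orientations are given as [roll, pitch, yaw] about the fixed x, y, z axes, in that order (R = Rz(yaw) Ry(pitch) Rx(roll)).
In Python, from workcell import r gives the robot as it stands.
- The arm moves only by the tool drive_tool, never from a script. Its argument "moves" is a list of rows, each an object of numbers: "dx", "dy", "dz": the shift along the tool's x, y, z each as a share of 0.04 m, from -1 to 1; "wx", "wy", "wz": the turn, a rotation vector about the tool's x, y, z each as a share of 0.12 rad, from -1 to 1; "grip": the gripper command: -1 is fully open, 1 is shut, values between are in proportion. In form: [{"dx": .., "dy": .., "dz": .., "wx": .., "wy": .., "wz": .., "grip": ..}, ...]. A call has 1 to 10 rows; each row shifts and turns the commanded pose from where the row before left it, along the tool's axes as they then stand; what a row does not reach is not made up. A row lasts 1/8 s, in which the tool goes at most 62.5 mm and 10.7 degrees, less where a joint would pass 70% of its speed; a pose out of reach is approached as far as the arm can. A call with a number of a shift or a turn outside -1 to 1 is refused whole. A call with a gripper value outside its range is refused whole. The fingers move at their own pace and stop on an object; "newtons" is the grip in N (left out, the last holds). Time passes only in rows, so rows that do not move let the fingers close. It gives the time, the measured TCP pose, the force, the opening and the grip force at its end, in the units of the state.
- r.sense(): the state, without advancing time (a new reading comes with each control period).
- r.capture(name): name is "scene" or "top"; returns a dict with "img" (400x640x3 uint8, red, green, blue), "intrinsics" (3x3 intrinsics, pixels), "rvec" (rotation vector, rad) and "tvec" (3), from world to camera coordinates, as OpenCV has them. Camera axes: x right, y down, z forward; pixel columns grow to the right and rows downward; lengths in mm; the calibration is good to about 2 mm. A picture is of the moment at which its call begins. There is no depth.
- r.job_done(): hands the job in; it is judged then, once.
The state is a dict: "time": time; "q": joint angles; "joint_velocities": joint speeds; "joint_efforts": joint torques, N m; "eef_pos": TCP position; "tcp_rot": TCP orientation; "force": force on the tool from outside, world axes, zero at the start; "wrist_torque": the same for the moment, N m; "grip_width": finger opening in mm; "finger_force": force on a finger pad.
Only numpy, scipy, OpenCV 4.12 (cv2) and the standard library are available. Lean on these libraries where they do the work, as an engineer would, in place of code of your own. Each camera call takes 0.05 s, during which the arm holds its last target. There are 200 camera calls.

## Working session

There is one attempt and no reset: what is moved stays moved. The work goes in short steps, Python scripts to look and compute and a tool call to move; the robot and the scene stay as the last step left them, time stands still between calls to the robot, and variables do not carry over. Pictures are saved under pics/ and viewed, at most 10 in all, crops included, and the job is handed in when it is done.

Besides the shell and the picture viewer there is one more tool, called after "Call:" by a JSON object that holds its "op" and its "data", one argument or row to a line. drive_tool: Moves the arm, as the interface text tells. Its arguments: {"type":"object","properties":{"moves":{"type":"array","items":{"type":"object","properties":{"dx":{"type":"number"},"dy":{"type":"number"},"dz":{"type":"number"},"wx":{"type":"number"},"wy":{"type":"number"},"wz":{"type":"number"},"grip":{"type":"number"}}}},"newtons":{"type":"number"}},"required":["moves"]}

```bash
mkdir -p pics
cat > h.py <<'E'
import numpy as np, cv2
from workcell import r
def snap(n,f):
    c=r.capture(n); np.savez('pics/'+f+'.npz',**{k:np.array(c[k]) for k in c}); cv2.imwrite('pics/'+f+'.png',c['img'][...,::-1]); return c
def load(f): return dict(np.load('pics/'+f+'.npz'))
def proj(c,P): return cv2.projectPoints(np.float64(P).reshape(-1,1,3),c['rvec'],c['tvec'],c['intrinsics'],None)[0].reshape(-1,2)
def ray(c,uv,z):
    R=cv2.Rodrigues(c['rvec'])[0]; o=-R.T@c['tvec'].ravel()
    d=R.T@np.linalg.inv(c['intrinsics'])@np.array([uv[0],uv[1],1.]); return o+d*(z-o[2])/d[2]
E
python3 - <<'E'
from h import *
for n in('scene','top'):
    c=snap(n,n+'0'); R=cv2.Rodrigues(c['rvec'])[0]; print(n,-R.T@c['tvec'].ravel(),c['intrinsics'][0,0])
print(r.sense())
E
```

```text
scene [-545.22046102 -557.41583421  788.89037132] 393.77389597394136
top [-205.91137894  251.62966813 1521.91925438] 428.2988043775971
{'time': 0.1, 'q': array([-7.58936490e+01,  2.81619012e+01,  8.93479783e+01, -4.61881776e-04,
        6.25495508e+01, -6.05001754e+00]), 'joint_velocities': array([ 0.10106144, -0.03223338, -0.04769982,  0.01804534,  0.00226687,
       -0.00652615]), 'joint_efforts': array([ 2.69119184e-03, -6.19446659e+01, -2.62025857e+01, -1.70659887e-04,
        2.87647184e-03,  1.46757606e-05]), 'eef_pos': array([ 215.341946  , -586.52767436,  249.76499044]), 'tcp_rot': array([-1.79940857e+02, -5.85638239e-03,  2.01565786e+01]), 'force': array([-0.1467997 , -0.22450258, -0.28833528]), 'wrist_torque': array([0.03469864, 0.02153783, 0.0068289 ]), 'finger_force': 0.0, 'grip_width': 85.36332790515036}
```

View pics/scene0.png

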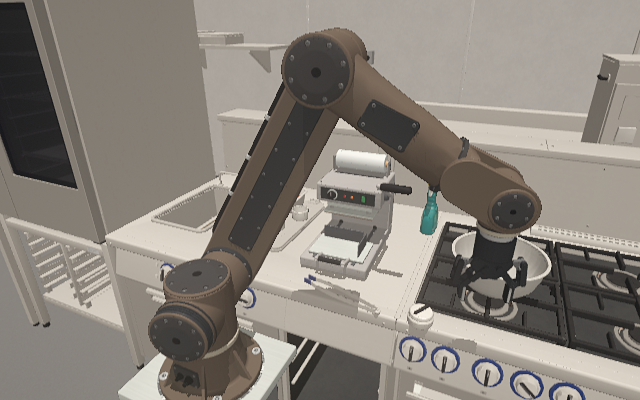

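View pics/top0.png

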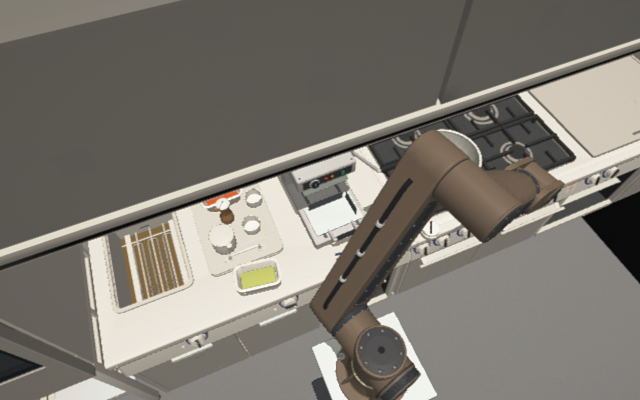

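The top view shows the pan at about (258,277), the sealer at (325,200) and the ramekins, salt pot and mill on the fryer lid behind the pan. The scene view shows the lever grip at (397,189) and the carriage at (338,245).

Run:
```python
from h import *
a=load('top0')['img'][140:300,190:390]; b=load('scene0')['img'][140:290,270:430]
cv2.imwrite('pics/c1.png',cv2.resize(a,None,fx=4,fy=3.75,interpolation=cv2.INTER_CUBIC)[...,::-1][:600])
cv2.imwrite('pics/c2.png',cv2.resize(b,None,fx=4,fy=4,interpolation=cv2.INTER_CUBIC)[...,::-1])
```

```text
(no output)
```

View pics/c1.png

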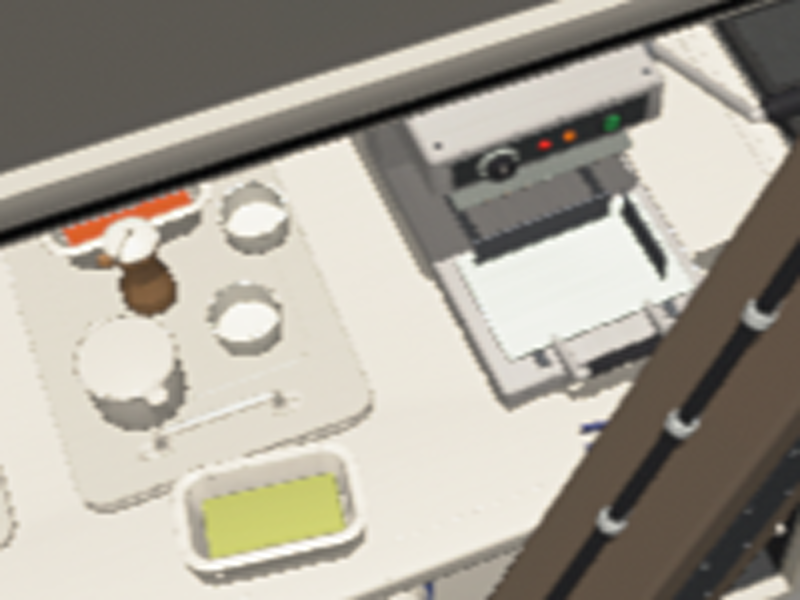

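View pics/c2.png

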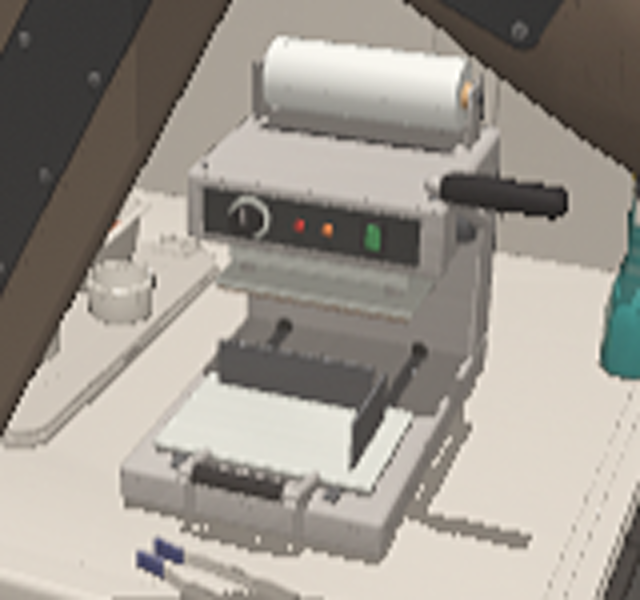

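The crops show pan rim corners in c1 near (175,480), (352,448), (367,545) and (195,582), and the bed front-left corner at (510,358). In c2 the lever grip runs (443,190)–(566,200), and the bed front corners are near (155,448) and (370,488).

Run:
```python
from h import *
t=load('top0');s=load('scene0')
T=lambda u,v,z:ray(t,(190+(u+.5)/4-.5,140+(v+.5)/3.75-.5),z).round(1)
S=lambda u,v,z:ray(s,(270+(u+.5)/4-.5,140+(v+.5)/4-.5),z).round(1)
P=np.array([T(175,480,65),T(352,448,65),T(367,545,65),T(195,582,65)]);print(P,P.mean(0))
for a,b in((0,1),(3,2),(1,2),(0,3)):
  d=P[b]-P[a];print(np.hypot(*d[:2]),np.degrees(np.arctan2(d[1],d[0])))
print('bedFL',T(510,358,56),S(155,448,56),'bedFR',S(370,488,56),T(695,288,56),'bedBL',T(462,262,56))
print('rear fence foot',S(218,378,56),S(350,410,56),T(480,262,56))
print('fence top',S(220,345,104),S(385,375,104),T(475,238,104),T(612,180,104),'rfence front top',S(355,410,104))
print('lever',S(443,190,335),S(566,200,335))
print('pull',S(193,478,66),S(285,492,66))
print('baseFL',T(507,405,0),S(125,500,0),'FR',S(380,560,0))
print('items', T(158,445,0),T(585,428,0))
```

```text
[[505.8 320.   65. ]
 [474.1 159.3  65. ]
 [374.1 180.8  65. ]
 [399.3 333.1  65. ]] [438.325 248.3    65.   ]
163.79676431480567 -101.15901003221406
154.37075500236438 -99.39520258221712
102.28514066080176 167.86611982936668
107.30265607150645 172.9875749119885
bedFL [513. -15.  56.] [495.8 -21.6  56. ] bedFR [ 512.3 -213.    56. ] [ 517.5 -214.4   56. ] bedBL [637.9 -15.   56. ]
rear fence foot [629.7 -21.1  56. ] [ 624.6 -154.5   56. ] [630.8 -31.5  56. ]
fence top [608.9 -32.8 104. ] [ 616.8 -188.6  104. ] [632.4 -28.6 104. ] [ 645.7 -181.2  104. ] rfence front top [ 549.7 -184.8  104. ]
lever [ 507.  -262.1  335. ] [ 524.8 -350.   335. ]
pull [452.7 -78.5  66. ] [ 464.3 -156.2   66. ]
baseFL [490.7  -1.3   0. ] [487.6   5.3   0. ] FR [ 494.9 -230.     0. ]
items [581.6 327.2   0. ] [436.5 -60.9   0. ]
```

Call:
{"op": "drive_tool", "data": {
  "moves": [
    {"dz":-0.5,"wz":-0.967,"grip":-1},
    {"dz":-0.5,"wz":-0.967,"grip":-1},
    {"dz":-0.5,"wz":-0.967,"grip":-1},
    {"dz":-0.5,"wz":-0.967,"grip":-1},
    {"dz":-0.5,"wz":-0.967,"grip":-1},
    {"dz":-0.5,"wz":-0.967,"grip":-1},
    {"dz":-0.5,"wz":-0.967,"grip":-1},
    {"dz":-0.5,"wz":-0.967,"grip":-1},
    {"dz":-0.5,"wz":-0.967,"grip":-1}
  ]
}}

```text
$.moves[0]: bad value
```

```bash
cat >> h.py <<'E'
def to(target,yaw=None,n=None):
    "world shift to target in tool units (total of full rows), and turn in rows"
    s=r.sense(); R=cv2.Rodrigues(np.zeros(3))[0]
    from scipy.spatial.transform import Rotation as Q
    M=Q.from_euler('xyz',s['tcp_rot'],degrees=True).as_matrix(); d=M.T@(np.array(target)-s['eef_pos'])
    w=0
    if yaw is not None: w=-np.radians(yaw-s['tcp_rot'][2])/.12
    print('pos',s['eef_pos'].round(1),s['tcp_rot'].round(2),'units',(d/40).round(2),'wz',round(w,2),'t',round(s['time'],2))
E
python3 - <<'E'
from h import *
to((470,-300,430),80); to((470,-100,430)); to((397,255,330))
E
```

```text
pos [ 215.3 -586.5  249.8] [-1.7994e+02 -1.0000e-02  2.0160e+01] units [ 8.45 -4.54 -4.5 ] wz -8.7 t 0.1
pos [ 215.3 -586.5  249.8] [-1.7994e+02 -1.0000e-02  2.0160e+01] units [10.17 -9.23 -4.5 ] wz 0 t 0.1
pos [ 215.3 -586.5  249.8] [-1.7994e+02 -1.0000e-02  2.0160e+01] units [ 11.51 -18.19  -1.99] wz 0 t 0.1
```

Call:
{"op": "drive_tool", "data": {
  "moves": [
    {"dx":0,"dy":0,"dz":-0.5,"wx":0,"wy":0,"wz":-0.95,"grip":-1},
    {"dx":0,"dy":0,"dz":-0.5,"wx":0,"wy":0,"wz":-0.95,"grip":-1},
    {"dx":0,"dy":0,"dz":-0.5,"wx":0,"wy":0,"wz":-0.95,"grip":-1},
    {"dx":0,"dy":0,"dz":-0.5,"wx":0,"wy":0,"wz":-0.95,"grip":-1},
    {"dx":0,"dy":0,"dz":-0.5,"wx":0,"wy":0,"wz":-0.95,"grip":-1},
    {"dx":0,"dy":0,"dz":-0.5,"wx":0,"wy":0,"wz":-0.95,"grip":-1},
    {"dx":0,"dy":0,"dz":-0.5,"wx":0,"wy":0,"wz":-0.95,"grip":-1},
    {"dx":0,"dy":0,"dz":-0.5,"wx":0,"wy":0,"wz":-0.95,"grip":-1},
    {"dx":0,"dy":0,"dz":-0.5,"wx":0,"wy":0,"wz":-0.95,"grip":-1}
  ]
}}

```text
time: 1.23
eef_pos: [215.4, -586.6, 430.6]
tcp_rot: [-180.0, -0.0, 79.2]
force: [-0.0, 0.1, -0.1]
grip_width: 85.4
finger_force: 0.0
```

Run:
```python
from h import *
to((470,-300,430),80); to((470,-100,430)); to((397,255,330))
```

```text
pos [ 215.4 -586.6  430.6] [-1.7998e+02 -4.0000e-02  7.9160e+01] units [8.23 4.9  0.02] wz -0.12 t 1.23
pos [ 215.4 -586.6  430.6] [-1.7998e+02 -4.0000e-02  7.9160e+01] units [13.14  3.96  0.02] wz 0 t 1.23
pos [ 215.4 -586.6  430.6] [-1.7998e+02 -4.0000e-02  7.9160e+01] units [21.52  0.5   2.53] wz 0 t 1.23
```

Call:
{"op": "drive_tool", "data": {
  "moves": [
    {"dx":0.9,"dy":0.6,"dz":0,"wx":0,"wy":0,"wz":0,"grip":-1},
    {"dx":0.9,"dy":0.6,"dz":0,"wx":0,"wy":0,"wz":0,"grip":-1},
    {"dx":0.9,"dy":0.6,"dz":0,"wx":0,"wy":0,"wz":0,"grip":-1},
    {"dx":0.9,"dy":0.6,"dz":0,"wx":0,"wy":0,"wz":0,"grip":-1},
    {"dx":0.9,"dy":0.6,"dz":0,"wx":0,"wy":0,"wz":0,"grip":-1},
    {"dx":0.9,"dy":0.6,"dz":0,"wx":0,"wy":0,"wz":0,"grip":-1},
    {"dx":0.9,"dy":0.6,"dz":0,"wx":0,"wy":0,"wz":0,"grip":-1},
    {"dx":0.9,"dy":0.6,"dz":0,"wx":0,"wy":0,"wz":0,"grip":-1},
    {"dx":1,"dy":0,"dz":0,"wx":0,"wy":0,"wz":0,"grip":-1},
    {"dx":1,"dy":-0.2,"dz":0,"wx":0,"wy":0,"wz":0,"grip":-1}
  ]
}}

```text
time: 2.48
eef_pos: [467.0, -259.5, 429.5]
tcp_rot: [-179.9, -0.0, 79.0]
force: [0.5, 0.1, 0.4]
grip_width: 85.4
finger_force: 0.0
```

Call:
{"op": "drive_tool", "data": {
  "moves": [
    {"dx":1,"dy":-0.2,"dz":0,"wx":0,"wy":0,"wz":0,"grip":-1},
    {"dx":1,"dy":-0.2,"dz":0,"wx":0,"wy":0,"wz":0,"grip":-1},
    {"dx":1,"dy":-0.2,"dz":0,"wx":0,"wy":0,"wz":0,"grip":-1},
    {"dx":1,"dy":-0.4,"dz":0,"wx":0,"wy":0,"wz":0,"grip":-1},
    {"dx":1,"dy":-0.4,"dz":0.4,"wx":0,"wy":0,"wz":0,"grip":-1},
    {"dx":1,"dy":-0.4,"dz":0.4,"wx":0,"wy":0,"wz":0,"grip":-1},
    {"dx":1,"dy":-0.4,"dz":0.4,"wx":0,"wy":0,"wz":0,"grip":-1},
    {"dx":1,"dy":-0.4,"dz":0.4,"wx":0,"wy":0,"wz":0,"grip":-1},
    {"dx":1,"dy":-0.4,"dz":0.4,"wx":0,"wy":0,"wz":0,"grip":-1}
  ]
}}

```text
time: 3.6
eef_pos: [417.2, 116.8, 349.7]
tcp_rot: [-180.0, 0.0, 78.9]
force: [0.4, -0.0, -0.1]
grip_width: 85.6
finger_force: 0.0
```

Run:
```python
from h import *
to((397,255,200),80)
t=snap('top','top1');s=snap('scene','scene1')
a=t['img'][130:330,200:400]; b=s['img'][120:320,230:450]
a=cv2.resize(a,(600,600),interpolation=cv2.INTER_CUBIC); cv2.imwrite('pics/d1.png',a[...,::-1])
cv2.imwrite('pics/d2.png',cv2.resize(b,(660,600),interpolation=cv2.INTER_CUBIC)[...,::-1])
```

```text
pos [417.2 116.8 349.7] [-1.800e+02  1.000e-02  7.894e+01] units [ 3.29 -1.16  3.74] wz -0.15 t 3.6
```

View pics/d1.png

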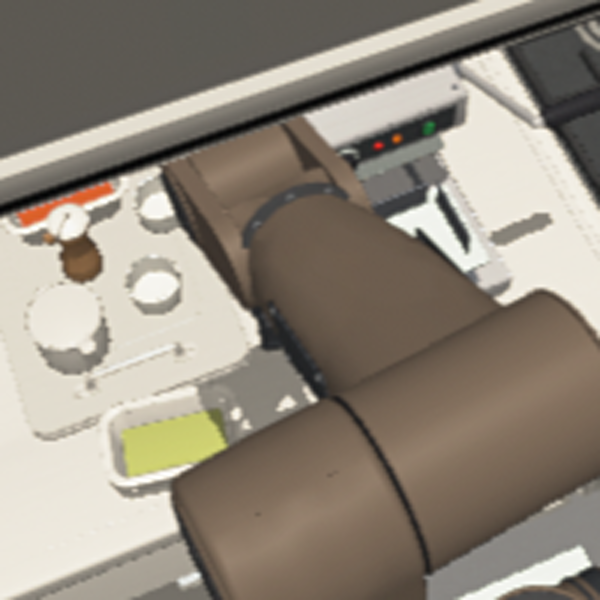

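View pics/d2.png

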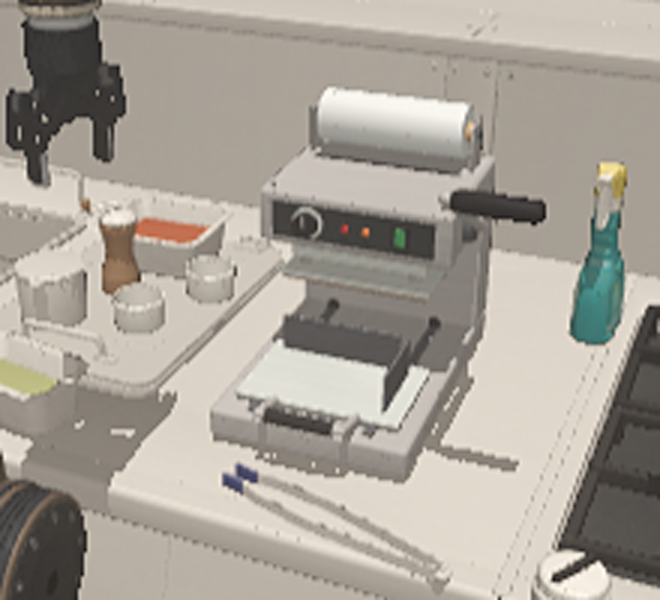

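d1 shows the pan (about (165,440)) just left of the forearm. d2 shows the whole sealer, with the bed front edge at about (240,385)–(385,425), the grip at (450,200)–(545,212) and the tongs in front of it. I'll fit the sealer pose from both views.

Run:
```python
from h import *
from scipy.optimize import least_squares
t=load('top0');s=load('scene0')
T=lambda u,v:(t,190+(u+.5)/4-.5,140+(v+.5)/3.75-.5)
S=lambda u,v:(s,270+(u+.5)/4-.5,140+(v+.5)/4-.5)
D=lambda u,v:(s,230+(u+.5)/3-.5,120+(v+.5)/3-.5)
# params X,Y,yaw, b(base front x), lx,ly
obs=[(T(510,358),(-70,100,56)),(S(155,448),(-70,100,56)),(S(370,488),(-70,-100,56)),(D(237,390),(-70,100,56)),(D(385,425),(-70,-100,56)),
(S(193,478),(-118,40,66)),(S(285,492),(-118,-40,66)),
(S(218,378),(44,75,56)),
(T(475,240),(44,75,104)),
(T(507,405),('b',120,0)),(S(125,505),('b',120,0)),(S(380,562),('b',-120,0)),(D(212,440),('b',120,0)),(D(408,478),('b',-120,0)),
(S(443,190),('l',45,335)),(S(566,200),('l',-49,335)),(D(450,200),('l',45,335)),(D(545,211),('l',-49,335))]
def f(p,full=False):
    X,Y,a,b,lx,ly=p;o=[]
    for (c,u,v),(x,y,z) in obs:
        if x=='b':x=b
        if x=='l':x=lx;y=y+ly
        P=(X+x*np.cos(a)-y*np.sin(a),Y+x*np.sin(a)+y*np.cos(a),z); o.append(proj(c,[P])[0]-(u,v))
    return np.ravel(o)
q=least_squares(f,[583,-115,0,-90,-70,-190],loss='soft_l1')
p=q.x;print(p.round(3),np.degrees(p[2]));print(f(p).reshape(-1,2).round(1))
a=p[2];print('lever',p[0]+p[4]*np.cos(a)-p[5]*np.sin(a),p[1]+p[4]*np.sin(a)+p[5]*np.cos(a))
to((394,256,120),80)
```

```text
[ 5.81779e+02 -1.09477e+02  4.90000e-02 -9.26140e+01 -7.41790e+01
 -1.90122e+02] 2.808401100213631
[[ 0.1  1.5]
 [-0.8 -2.1]
 [ 0.4 -0.7]
 [-1.1 -0.1]
 [ 4.5 -0.4]
 [ 0.3 -1.6]
 [-0.1 -0.3]
 [ 1.9  1.5]
 [ 1.9  1.2]
 [-1.   2.2]
 [-0.7 -0.7]
 [ 1.1 -0.3]
 [-0.1 -1.1]
 [ 0.1  0.9]
 [-0.5 -1.1]
 [ 0.2  0.8]
 [ 0.2 -0.3]
 [ 0.   0.4]]
lever 517.00409203893 -303.00470365260264
pos [416.4 118.  348.8] [-1.7984e+02  2.0000e-02  7.9130e+01] units [ 3.28 -1.18  5.72] wz -0.13 t 3.7
```

Call:
{"op": "drive_tool", "data": {
  "moves": [
    {"dx":0.8,"dy":-0.3,"dz":0.5,"wx":0,"wy":0,"wz":-0.1,"grip":-1},
    {"dx":0.8,"dy":-0.3,"dz":0.7,"wx":0,"wy":0,"wz":0,"grip":-1},
    {"dx":0.8,"dy":-0.3,"dz":0.9,"wx":0,"wy":0,"wz":0,"grip":-1},
    {"dx":0.8,"dy":-0.3,"dz":0.9,"wx":0,"wy":0,"wz":0,"grip":-1},
    {"dx":0.1,"dy":0,"dz":0.9,"wx":0,"wy":0,"wz":0,"grip":-1},
    {"dx":0,"dy":0,"dz":0.9,"wx":0,"wy":0,"wz":0,"grip":-1},
    {"dx":0,"dy":0,"dz":0.9,"wx":0,"wy":0,"wz":0,"grip":-1},
    {"dx":0,"dy":0,"dz":0,"wx":0,"wy":0,"wz":0,"grip":-1}
  ]
}}

```text
time: 4.7
eef_pos: [394.4, 253.2, 120.8]
tcp_rot: [-179.8, 0.2, 79.6]
force: [0.2, 0.1, 0.7]
grip_width: 85.4
finger_force: 0.0
```

Run:
```python
from h import *
to((394,256,64),80)
s=snap('scene','scene2'); t=snap('top','top2')
b=s['img'][150:290,170:290]; a=t['img'][230:310,210:310]
cv2.imwrite('pics/e.png',np.hstack([cv2.resize(b,(400,467),interpolation=cv2.INTER_CUBIC),cv2.copyMakeBorder(cv2.resize(a,(400,320),interpolation=cv2.INTER_CUBIC),0,147,0,0,0)])[...,::-1])
```

```text
pos [394.4 253.2 120.8] [-1.798e+02  1.500e-01  7.961e+01] units [ 0.07 -0.02  1.42] wz -0.06 t 4.7
```

View pics/e.png

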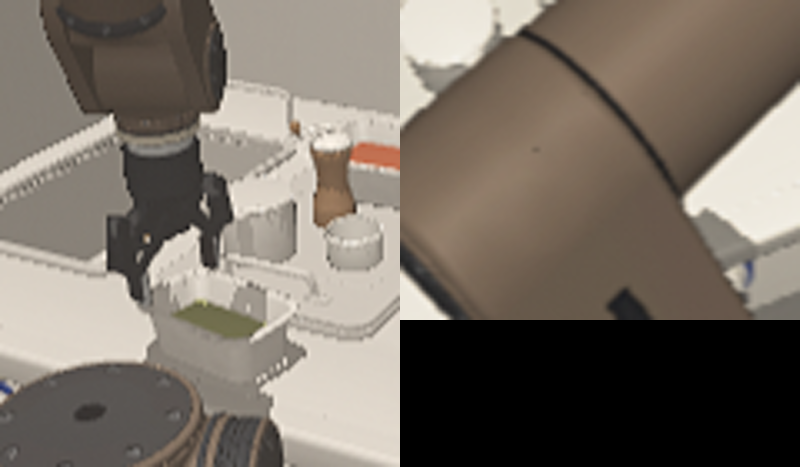

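Run:
```python
from h import *
c=load('scene2'); a=np.radians(-10.);R=np.array([[np.cos(a),-np.sin(a)],[np.sin(a),np.cos(a)]])
for q in((54,85),(54,-85),(-54,-85),(-54,85),(-44.75,0)):
    w=R@q+[438.3,248.3]; u=proj(c,[(*w,65)])[0]; print(q,w.round(),((u-(170,150))*3.335).round())
print(((proj(c,[(394,253,102)])[0]-(170,150))*3.335).round())
print(((proj(c,[(394+42,253-8,102),(394-42,253+8,102)])-(170,150))*3.335).round())
```

```text
(54, 85) [506. 323.] [196. 263.]
(54, -85) [477. 155.] [306. 305.]
(-54, -85) [370. 174.] [234. 350.]
(-54, 85) [400. 341.] [121. 303.]
(-44.75, 0) [394. 256.] [182. 322.]
[181. 292.]
[[211. 275.]
 [148. 310.]]
```

The pan rim in the picture (right corner (300,310), near corner (240,350)) agrees with the prediction to about 5 mm, and the fingers straddle the near wall. Descending.

Call:
{"op": "drive_tool", "data": {
  "moves": [
    {"dx":0.1,"dy":0,"dz":0.5,"wx":0,"wy":0,"wz":-0.05,"grip":-1},
    {"dx":0,"dy":0,"dz":0.5,"wx":0,"wy":0,"wz":0,"grip":-1},
    {"dx":0,"dy":0,"dz":0.4,"wx":0,"wy":0,"wz":0,"grip":-1},
    {"dx":0,"dy":0,"dz":0,"wx":0,"wy":0,"wz":0,"grip":-1}
  ],
  "newtons": 60
}}

```text
time: 5.3
eef_pos: [396.0, 258.0, 67.0]
tcp_rot: [180.0, -0.0, 80.0]
force: [-0.5, 1.0, -0.2]
grip_width: 85.5
finger_force: 0.0
```

Call:
{"op": "drive_tool", "data": {
  "moves": [
    {"dx":0,"dy":0,"dz":0,"wx":0,"wy":0,"wz":0,"grip":1},
    {"dx":0,"dy":0,"dz":0,"wx":0,"wy":0,"wz":0,"grip":1},
    {"dx":0,"dy":0,"dz":0,"wx":0,"wy":0,"wz":0,"grip":1},
    {"dx":0,"dy":0,"dz":0,"wx":0,"wy":0,"wz":0,"grip":1},
    {"dx":0,"dy":0,"dz":0,"wx":0,"wy":0,"wz":0,"grip":1},
    {"dx":0,"dy":0,"dz":0,"wx":0,"wy":0,"wz":0,"grip":1},
    {"dx":0,"dy":0,"dz":0,"wx":0,"wy":0,"wz":0,"grip":1},
    {"dx":0,"dy":0,"dz":0,"wx":0,"wy":0,"wz":0,"grip":1}
  ]
}}

```text
time: 6.3
eef_pos: [396.9, 258.2, 67.2]
tcp_rot: [179.8, -0.1, 80.0]
force: [4.0, -4.9, 10.8]
grip_width: 18.3
finger_force: 57.5
```

Call:
{"op": "drive_tool", "data": {
  "moves": [
    {"dx":0,"dy":0,"dz":-0.3,"wx":0,"wy":0,"wz":0,"grip":1},
    {"dx":0,"dy":0,"dz":-0.6,"wx":0,"wy":0,"wz":0,"grip":1},
    {"dx":0,"dy":0,"dz":-0.7,"wx":0,"wy":0,"wz":0,"grip":1},
    {"dx":0,"dy":0,"dz":-0.7,"wx":0,"wy":0,"wz":0,"grip":1},
    {"dx":0,"dy":0,"dz":-0.5,"wx":0,"wy":0,"wz":0,"grip":1},
    {"dx":0,"dy":0,"dz":0,"wx":0,"wy":0,"wz":-0.8,"grip":1},
    {"dx":0,"dy":0,"dz":0,"wx":0,"wy":0,"wz":-0.8,"grip":1},
    {"dx":0,"dy":0,"dz":0,"wx":0,"wy":0,"wz":-0.26,"grip":1},
    {"dx":0,"dy":0,"dz":0,"wx":0,"wy":0,"wz":0,"grip":1}
  ]
}}

```text
time: 7.42
eef_pos: [395.2, 257.9, 178.3]
tcp_rot: [-180.0, 0.0, 92.7]
force: [-0.1, 0.1, -2.9]
grip_width: 17.2
finger_force: 60.0
```

Run:
```python
from h import *
to((495,-96,180),92.8); print(r.sense()['q'].round(1))
```

```text
pos [395.2 257.9 178.3] [-1.7997e+02  1.0000e-02  9.2690e+01] units [-8.96  2.08 -0.04] wz -0.02 t 7.42
[ 25.1  21.6 114.9  -0.   43.5  22.4]
```

Call:
{"op": "drive_tool", "data": {
  "moves": [
    {"dx":-0.5,"dy":0.2,"dz":0,"wx":0,"wy":0,"wz":0,"grip":1},
    {"dx":-0.9,"dy":0.2,"dz":0,"wx":0,"wy":0,"wz":0,"grip":1},
    {"dx":-1,"dy":0.2,"dz":0,"wx":0,"wy":0,"wz":0,"grip":1},
    {"dx":-1,"dy":0.2,"dz":0,"wx":0,"wy":0,"wz":0,"grip":1},
    {"dx":-1,"dy":0.2,"dz":0,"wx":0,"wy":0,"wz":0,"grip":1},
    {"dx":-1,"dy":0.2,"dz":0,"wx":0,"wy":0,"wz":0,"grip":1},
    {"dx":-1,"dy":0.2,"dz":0,"wx":0,"wy":0,"wz":0,"grip":1},
    {"dx":-1,"dy":0.2,"dz":0,"wx":0,"wy":0,"wz":0,"grip":1},
    {"dx":-0.8,"dy":0.2,"dz":0,"wx":0,"wy":0,"wz":0,"grip":1},
    {"dx":-0.6,"dy":0.2,"dz":0,"wx":0,"wy":0,"wz":0,"grip":1}
  ]
}}

```text
time: 8.68
eef_pos: [492.4, -91.1, 178.2]
tcp_rot: [-180.0, -0.0, 92.6]
force: [-1.2, 0.4, -2.9]
grip_width: 17.3
finger_force: 59.9
```

Call:
{"op": "drive_tool", "data": {
  "moves": [
    {"dx":0,"dy":0,"dz":0,"wx":0,"wy":0,"wz":0,"grip":1},
    {"dx":0,"dy":0,"dz":0,"wx":0,"wy":0,"wz":0,"grip":1}
  ]
}}

```text
time: 8.93
eef_pos: [491.9, -89.3, 178.1]
tcp_rot: [-180.0, -0.0, 92.7]
force: [-0.2, 0.3, -2.6]
grip_width: 17.6
finger_force: 60.0
```

Run:
```python
from h import *
to((510,-96,125),92.8)
s=snap('scene','scene3'); t=snap('top','top3')
b=s['img'][150:300,270:430]; a=t['img'][150:270,260:400]
cv2.imwrite('pics/f.png',np.hstack([cv2.resize(b,(427,400),interpolation=cv2.INTER_CUBIC),cv2.resize(a,(370,400),interpolation=cv2.INTER_CUBIC)])[...,::-1])
```

```text
pos [491.9 -89.3 178.1] [-1.7995e+02 -2.0000e-02  9.2710e+01] units [-0.19  0.44  1.33] wz -0.01 t 8.93
```

View pics/f.png

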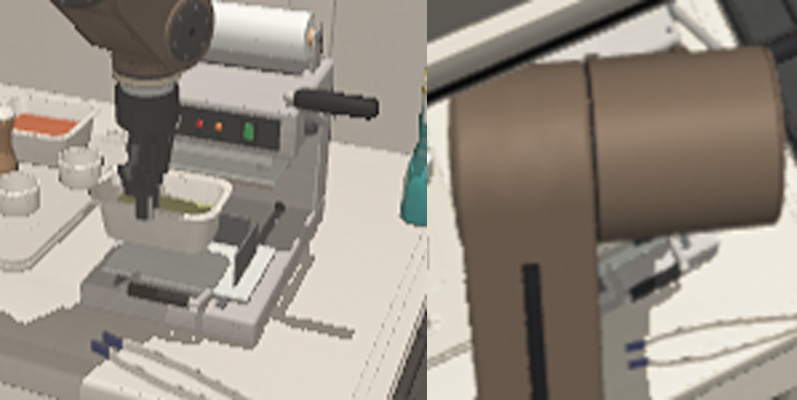

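The pan hangs level over the carriage, clear of the right fence (fence at about (240,240)) and in front of the rear fence. Lowering towards the bed.

Call:
{"op": "drive_tool", "data": {
  "moves": [
    {"dx":-0.2,"dy":0.4,"dz":0.4,"wx":0,"wy":0,"wz":0,"grip":1},
    {"dx":0,"dy":0,"dz":0.4,"wx":0,"wy":0,"wz":0,"grip":1},
    {"dx":0,"dy":0,"dz":0.3,"wx":0,"wy":0,"wz":0,"grip":1},
    {"dx":0,"dy":0,"dz":0.15,"wx":0,"wy":0,"wz":0,"grip":1},
    {"dx":0,"dy":0,"dz":0,"wx":0,"wy":0,"wz":0,"grip":1}
  ]
}}

```text
time: 9.65
eef_pos: [508.7, -96.8, 128.2]
tcp_rot: [-180.0, -0.0, 92.8]
force: [0.5, -0.4, -3.0]
grip_width: 17.3
finger_force: 59.9
```

Call:
{"op": "drive_tool", "data": {
  "moves": [
    {"dx":0,"dy":0.25,"dz":0.03,"wx":0,"wy":0,"wz":0,"grip":1},
    {"dx":0,"dy":0.1,"dz":0,"wx":0,"wy":0,"wz":0,"grip":1},
    {"dx":0,"dy":0,"dz":0,"wx":0,"wy":0,"wz":0,"grip":1}
  ]
}}

```text
time: 10.02
eef_pos: [523.1, -96.3, 127.2]
tcp_rot: [180.0, 0.0, 92.8]
force: [-0.2, 0.7, -1.6]
grip_width: 17.3
finger_force: 59.9
```

Call:
{"op": "drive_tool", "data": {
  "moves": [
    {"dx":0,"dy":0,"dz":0.05,"wx":0,"wy":0,"wz":0,"grip":1},
    {"dx":0,"dy":0,"dz":0,"wx":0,"wy":0,"wz":0,"grip":1}
  ]
}}

```text
time: 10.28
eef_pos: [522.7, -96.4, 125.2]
tcp_rot: [180.0, 0.0, 92.8]
force: [-0.1, -0.1, -0.8]
grip_width: 17.8
finger_force: 60.1
```

Call:
{"op": "drive_tool", "data": {
  "moves": [
    {"dx":0,"dy":0,"dz":0.04,"wx":0,"wy":0,"wz":0,"grip":1},
    {"dx":0,"dy":0,"dz":0,"wx":0,"wy":0,"wz":0,"grip":1}
  ]
}}

```text
time: 10.52
eef_pos: [523.3, -96.4, 125.0]
tcp_rot: [179.9, 0.0, 92.8]
force: [-2.2, 0.9, 16.8]
grip_width: 17.1
finger_force: 61.5
```

Call:
{"op": "drive_tool", "data": {
  "moves": [
    {"dx":0,"dy":0,"dz":-0.03,"wx":0,"wy":0,"wz":0,"grip":1},
    {"dx":0,"dy":0.08,"dz":0,"wx":0,"wy":0,"wz":0,"grip":1},
    {"dx":0,"dy":0,"dz":0,"wx":0,"wy":0,"wz":0,"grip":1}
  ]
}}

```text
time: 10.9
eef_pos: [525.9, -96.2, 125.1]
tcp_rot: [-180.0, 0.0, 92.8]
force: [-2.0, -1.0, 7.5]
grip_width: 17.2
finger_force: 60.3
```

Call:
{"op": "drive_tool", "data": {
  "moves": [
    {"dx":0,"dy":0.08,"dz":0,"wx":0,"wy":0,"wz":0,"grip":1},
    {"dx":0,"dy":0.05,"dz":0,"wx":0,"wy":0,"wz":0,"grip":1},
    {"dx":0,"dy":0,"dz":0,"wx":0,"wy":0,"wz":0,"grip":1}
  ]
}}

```text
time: 11.28
eef_pos: [531.1, -96.0, 125.1]
tcp_rot: [-180.0, 0.0, 92.8]
force: [-2.6, -0.4, 7.9]
grip_width: 17.2
finger_force: 60.2
```

Call:
{"op": "drive_tool", "data": {
  "moves": [
    {"dx":0,"dy":0.08,"dz":0,"wx":0,"wy":0,"wz":0,"grip":1},
    {"dx":0,"dy":0,"dz":0,"wx":0,"wy":0,"wz":0,"grip":1}
  ]
}}

```text
time: 11.52
eef_pos: [534.4, -95.9, 125.1]
tcp_rot: [-180.0, 0.0, 92.8]
force: [-3.0, -1.5, 7.7]
grip_width: 17.1
finger_force: 60.3
```

Call:
{"op": "drive_tool", "data": {
  "moves": [
    {"dx":0,"dy":0.08,"dz":-0.02,"wx":0,"wy":0,"wz":0,"grip":1},
    {"dx":0,"dy":0,"dz":0,"wx":0,"wy":0,"wz":0,"grip":1}
  ]
}}

```text
time: 11.78
eef_pos: [537.7, -95.6, 125.2]
tcp_rot: [-180.0, -0.0, 92.8]
force: [-0.1, -0.2, -1.5]
grip_width: 17.3
finger_force: 60.0
```

Call:
{"op": "drive_tool", "data": {
  "moves": [
    {"dx":0,"dy":0.08,"dz":0,"wx":0,"wy":0,"wz":0,"grip":1},
    {"dx":0,"dy":0,"dz":0,"wx":0,"wy":0,"wz":0,"grip":1}
  ]
}}

```text
time: 12.02
eef_pos: [540.9, -95.4, 125.3]
tcp_rot: [-180.0, 0.0, 92.8]
force: [0.3, 0.2, -1.8]
grip_width: 16.7
finger_force: 59.9
```

Call:
{"op": "drive_tool", "data": {
  "moves": [
    {"dx":0,"dy":0.08,"dz":0,"wx":0,"wy":0,"wz":0,"grip":1},
    {"dx":0,"dy":0,"dz":0,"wx":0,"wy":0,"wz":0,"grip":1}
  ]
}}

```text
time: 12.28
eef_pos: [544.1, -95.3, 125.4]
tcp_rot: [180.0, 0.0, 92.8]
force: [0.0, 1.5, -1.8]
grip_width: 17.0
finger_force: 59.9
```

Call:
{"op": "drive_tool", "data": {
  "moves": [
    {"dx":0,"dy":0.08,"dz":0,"wx":0,"wy":0,"wz":0,"grip":1},
    {"dx":0,"dy":0,"dz":0,"wx":0,"wy":0,"wz":0,"grip":1}
  ]
}}

```text
time: 12.52
eef_pos: [547.3, -95.2, 125.5]
tcp_rot: [180.0, 0.0, 92.8]
force: [-0.2, 0.3, -2.1]
grip_width: 17.2
finger_force: 59.9
```

Call:
{"op": "drive_tool", "data": {
  "moves": [
    {"dx":0,"dy":0.08,"dz":0,"wx":0,"wy":0,"wz":0,"grip":1},
    {"dx":0,"dy":0,"dz":0,"wx":0,"wy":0,"wz":0,"grip":1}
  ]
}}

```text
time: 12.78
eef_pos: [550.1, -94.9, 125.4]
tcp_rot: [-180.0, -0.0, 92.8]
force: [-3.1, 0.5, -1.7]
grip_width: 17.6
finger_force: 59.8
```

Call:
{"op": "drive_tool", "data": {
  "moves": [
    {"dx":0,"dy":0.08,"dz":0,"wx":0,"wy":0,"wz":0,"grip":1},
    {"dx":0,"dy":0,"dz":0,"wx":0,"wy":0,"wz":0,"grip":1}
  ]
}}

```text
time: 13.02
eef_pos: [553.5, -94.8, 125.5]
tcp_rot: [-180.0, -0.0, 92.8]
force: [-3.9, 1.8, -1.7]
grip_width: 17.1
finger_force: 59.7
```

Call:
{"op": "drive_tool", "data": {
  "moves": [
    {"dx":-0.1,"dy":0,"dz":0,"wx":0,"wy":0,"wz":0,"grip":1},
    {"dx":-0.08,"dy":0,"dz":0,"wx":0,"wy":0,"wz":0,"grip":1},
    {"dx":0,"dy":0,"dz":0,"wx":0,"wy":0,"wz":0,"grip":1}
  ]
}}

```text
time: 13.4
eef_pos: [553.9, -102.4, 125.4]
tcp_rot: [180.0, 0.0, 92.7]
force: [-0.8, 0.5, -2.5]
grip_width: 17.0
finger_force: 59.2
```

Call:
{"op": "drive_tool", "data": {
  "moves": [
    {"dx":-0.08,"dy":0,"dz":0,"wx":0,"wy":0,"wz":0,"grip":1},
    {"dx":0,"dy":0,"dz":0,"wx":0,"wy":0,"wz":0,"grip":1}
  ]
}}

```text
time: 13.65
eef_pos: [554.0, -105.5, 125.5]
tcp_rot: [180.0, 0.0, 92.7]
force: [-1.3, 0.7, -2.3]
grip_width: 17.2
finger_force: 59.2
```

Call:
{"op": "drive_tool", "data": {
  "moves": [
    {"dx":-0.08,"dy":0,"dz":0,"wx":0,"wy":0,"wz":0,"grip":1},
    {"dx":0,"dy":0,"dz":0,"wx":0,"wy":0,"wz":0,"grip":1}
  ]
}}

```text
time: 13.9
eef_pos: [554.2, -108.6, 125.5]
tcp_rot: [180.0, 0.0, 92.8]
force: [-1.6, 0.6, -2.9]
grip_width: 17.1
finger_force: 59.2
```

Call:
{"op": "drive_tool", "data": {
  "moves": [
    {"dx":-0.07,"dy":0,"dz":0,"wx":0,"wy":0,"wz":0,"grip":1},
    {"dx":0,"dy":0,"dz":0,"wx":0,"wy":0,"wz":0,"grip":1}
  ]
}}

```text
time: 14.15
eef_pos: [554.3, -111.4, 125.5]
tcp_rot: [180.0, 0.0, 92.7]
force: [-2.2, 1.2, -3.0]
grip_width: 17.7
finger_force: 59.2
```

Call:
{"op": "drive_tool", "data": {
  "moves": [
    {"dx":-0.07,"dy":0,"dz":0,"wx":0,"wy":0,"wz":0,"grip":1},
    {"dx":0,"dy":0,"dz":0,"wx":0,"wy":0,"wz":0,"grip":1}
  ]
}}

```text
time: 14.4
eef_pos: [554.3, -112.0, 125.6]
tcp_rot: [-180.0, -0.2, 92.7]
force: [-1.7, 18.3, 2.0]
grip_width: 17.5
finger_force: 59.8
```

Call:
{"op": "drive_tool", "data": {
  "moves": [
    {"dx":-0.07,"dy":0,"dz":0,"wx":0,"wy":0,"wz":0,"grip":1},
    {"dx":0,"dy":0,"dz":0,"wx":0,"wy":0,"wz":0,"grip":1}
  ]
}}

```text
time: 14.65
eef_pos: [554.0, -112.3, 125.7]
tcp_rot: [-179.9, -0.4, 92.8]
force: [-0.6, 36.8, 6.1]
grip_width: 17.2
finger_force: 60.7
```

Call:
{"op": "drive_tool", "data": {
  "moves": [
    {"dx":0.12,"dy":0,"dz":0,"wx":0,"wy":0,"wz":0,"grip":1},
    {"dx":0,"dy":0.05,"dz":0,"wx":0,"wy":0,"wz":0,"grip":1},
    {"dx":0,"dy":0,"dz":0,"wx":0,"wy":0,"wz":0,"grip":1}
  ]
}}

```text
time: 15.02
eef_pos: [556.4, -111.7, 125.5]
tcp_rot: [-180.0, -0.0, 92.8]
force: [-3.3, 8.7, -0.8]
grip_width: 17.2
finger_force: 59.5
```

Call:
{"op": "drive_tool", "data": {
  "moves": [
    {"dx":0,"dy":0.02,"dz":0.03,"wx":0,"wy":0,"wz":0,"grip":1},
    {"dx":0,"dy":0,"dz":0,"wx":0,"wy":0,"wz":0,"grip":1}
  ]
}}

```text
time: 15.28
eef_pos: [557.6, -111.6, 125.1]
tcp_rot: [179.9, -0.0, 92.7]
force: [-3.5, 9.5, 7.3]
grip_width: 17.1
finger_force: 60.4
```

Run:
```python
from h import *
s=r.sense();print(s['force'],s['wrist_torque'])
s=snap('scene','scene4'); t=snap('top','top4')
b=s['img'][170:280,290:400]; cv2.imwrite('pics/g.png',cv2.resize(b,(600,600),interpolation=cv2.INTER_CUBIC)[...,::-1])
```

```text
[-3.46652296  9.50703183  7.30203912] [1.58910395 0.70017699 0.04683371]
```

View pics/g.png

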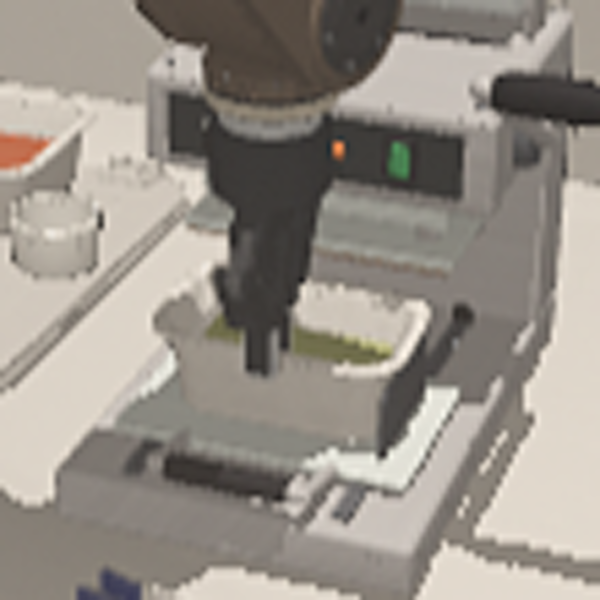

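The pan sits on the bed, its right end against the right fence (fence at about (400,390)), with the fingers on the front wall and the carriage still out. Releasing.

Call:
{"op": "drive_tool", "data": {
  "moves": [
    {"dx":0.05,"dy":0,"dz":0,"wx":0,"wy":0,"wz":0,"grip":1},
    {"dx":0,"dy":0,"dz":0,"wx":0,"wy":0,"wz":0,"grip":0},
    {"dx":0,"dy":0,"dz":0,"wx":0,"wy":0,"wz":0,"grip":0},
    {"dx":0,"dy":0,"dz":0,"wx":0,"wy":0,"wz":0,"grip":0},
    {"dx":0,"dy":0,"dz":0,"wx":0,"wy":0,"wz":0,"grip":0}
  ]
}}

```text
time: 16.0
eef_pos: [557.1, -110.0, 124.3]
tcp_rot: [180.0, 0.0, 92.8]
force: [-0.3, -0.7, -0.4]
grip_width: 42.4
finger_force: 0.0
```

Run:
```python
from h import *
s=r.sense();print(s['force'],s['wrist_torque'],s['eef_pos'])
```

```text
[-0.26282653 -0.73237982 -0.36359074] [ 0.0168174  -0.01985391 -0.01668845] [ 557.12519196 -109.96275763  124.26042585]
```

Call:
{"op": "drive_tool", "data": {
  "moves": [
    {"dx":0,"dy":0.2,"dz":0,"wx":0,"wy":0,"wz":0,"grip":0},
    {"dx":0,"dy":0.05,"dz":0,"wx":0,"wy":0,"wz":0,"grip":0},
    {"dx":0,"dy":0,"dz":0,"wx":0,"wy":0,"wz":0,"grip":0}
  ]
}}

```text
time: 16.38
eef_pos: [567.1, -109.4, 124.2]
tcp_rot: [-180.0, 0.0, 92.8]
force: [0.6, -0.3, 0.1]
grip_width: 42.5
finger_force: 0.0
```

Call:
{"op": "drive_tool", "data": {
  "moves": [
    {"dx":0,"dy":0.05,"dz":0,"wx":0,"wy":0,"wz":0,"grip":0},
    {"dx":0,"dy":0,"dz":0,"wx":0,"wy":0,"wz":0,"grip":0}
  ]
}}

```text
time: 16.62
eef_pos: [567.4, -109.2, 124.2]
tcp_rot: [-179.8, -0.0, 92.7]
force: [-14.4, -1.2, 6.0]
grip_width: 42.8
finger_force: 0.0
```

Call:
{"op": "drive_tool", "data": {
  "moves": [
    {"dx":0,"dy":0.05,"dz":0,"wx":0,"wy":0,"wz":0,"grip":0},
    {"dx":0,"dy":0,"dz":0,"wx":0,"wy":0,"wz":0,"grip":0}
  ]
}}

```text
time: 16.88
eef_pos: [567.4, -109.1, 124.4]
tcp_rot: [-179.6, -0.1, 92.7]
force: [-31.0, -2.5, 14.4]
grip_width: 42.5
finger_force: 0.0
```

Call:
{"op": "drive_tool", "data": {
  "moves": [
    {"dx":0,"dy":-0.3,"dz":0,"wx":0,"wy":0,"wz":0,"grip":0},
    {"dx":0,"dy":-0.03,"dz":-0.4,"wx":0,"wy":0,"wz":0,"grip":0},
    {"dx":0,"dy":0,"dz":-0.8,"wx":0,"wy":0,"wz":0,"grip":0},
    {"dx":0,"dy":-0.4,"dz":-0.5,"wx":0,"wy":0,"wz":0,"grip":1},
    {"dx":0,"dy":-1,"dz":0,"wx":0,"wy":0,"wz":0,"grip":1},
    {"dx":0,"dy":-1,"dz":0,"wx":0,"wy":0,"wz":0,"grip":1},
    {"dx":0,"dy":0,"dz":0,"wx":0,"wy":0,"wz":0,"grip":1}
  ]
}}

```text
time: 17.75
eef_pos: [460.7, -114.4, 193.6]
tcp_rot: [180.0, 0.0, 92.7]
force: [0.6, 0.2, -0.1]
grip_width: -0.1
finger_force: 0.0
```

Call:
{"op": "drive_tool", "data": {
  "moves": [
    {"dx":0,"dy":0,"dz":0,"wx":-1,"wy":0,"wz":0,"grip":1},
    {"dx":0,"dy":0,"dz":0,"wx":-1,"wy":0,"wz":0,"grip":1},
    {"dx":0,"dy":0,"dz":0,"wx":-1,"wy":0,"wz":0,"grip":1},
    {"dx":0,"dy":0,"dz":0,"wx":-1,"wy":0,"wz":0,"grip":1},
    {"dx":0,"dy":0,"dz":0,"wx":0,"wy":0,"wz":0,"grip":1}
  ]
}}

```text
time: 18.38
eef_pos: [463.5, -112.3, 192.8]
tcp_rot: [154.8, -0.5, 93.1]
force: [0.3, -0.8, 0.7]
grip_width: 0.1
finger_force: 0.0
```

Run:
```python
from h import *
to((500,-117,150)); to((500,-117,100)); to((525,-117,100)); print(r.sense()['q'].round(1))
```

```text
pos [ 463.5 -112.3  192.8] [154.81  -0.54  93.09] units [-0.18  0.36  1.35] wz 0 t 18.38
pos [ 463.5 -112.3  192.8] [154.81  -0.54  93.09] units [-0.19 -0.17  2.48] wz 0 t 18.38
pos [ 463.5 -112.3  192.8] [154.81  -0.54  93.09] units [-0.22  0.4   2.75] wz 0 t 18.38
[-28.2  16.2 126.8  41.4  20.2 -68.2]
```

Call:
{"op": "drive_tool", "data": {
  "moves": [
    {"dx":-0.2,"dy":0.3,"dz":0.6,"wx":0,"wy":0,"wz":0,"grip":1},
    {"dx":0,"dy":0.06,"dz":0.75,"wx":0,"wy":0,"wz":0,"grip":1},
    {"dx":0,"dy":-0.27,"dz":0.57,"wx":0,"wy":0,"wz":0,"grip":1},
    {"dx":0,"dy":-0.27,"dz":0.57,"wx":0,"wy":0,"wz":0,"grip":1},
    {"dx":0,"dy":0,"dz":0,"wx":0,"wy":0,"wz":0,"grip":1}
  ]
}}

```text
time: 19.0
eef_pos: [500.3, -116.7, 101.3]
tcp_rot: [154.9, -0.7, 93.2]
force: [-0.6, -0.3, 0.7]
grip_width: -0.3
finger_force: 0.0
```

Call:
{"op": "drive_tool", "data": {
  "moves": [
    {"dx":0,"dy":0.27,"dz":0.13,"wx":0,"wy":0,"wz":0,"grip":1},
    {"dx":0,"dy":0.27,"dz":0.13,"wx":0,"wy":0,"wz":0,"grip":1},
    {"dx":0,"dy":0,"dz":0,"wx":0,"wy":0,"wz":0,"grip":1}
  ]
}}

```text
time: 19.38
eef_pos: [524.6, -115.7, 103.1]
tcp_rot: [154.7, -0.6, 93.2]
force: [1.5, 0.2, 0.8]
grip_width: -0.2
finger_force: 0.0
```

Call:
{"op": "drive_tool", "data": {
  "moves": [
    {"dx":0,"dy":0.1,"dz":0.05,"wx":0,"wy":0,"wz":0,"grip":1},
    {"dx":0,"dy":0.1,"dz":0.05,"wx":0,"wy":0,"wz":0,"grip":1},
    {"dx":0,"dy":0,"dz":0,"wx":0,"wy":0,"wz":0,"grip":1}
  ]
}}

```text
time: 19.75
eef_pos: [532.5, -115.3, 101.8]
tcp_rot: [154.8, -0.6, 93.1]
force: [-0.9, -0.1, -0.6]
grip_width: -0.1
finger_force: 0.0
```

Call:
{"op": "drive_tool", "data": {
  "moves": [
    {"dx":0,"dy":0.1,"dz":0.05,"wx":0,"wy":0,"wz":0,"grip":1},
    {"dx":0,"dy":0,"dz":0,"wx":0,"wy":0,"wz":0,"grip":1}
  ]
}}

```text
time: 20.0
eef_pos: [536.9, -115.1, 101.6]
tcp_rot: [154.8, -0.6, 93.1]
force: [0.2, -1.5, 0.5]
grip_width: 0.2
finger_force: 0.0
```

Call:
{"op": "drive_tool", "data": {
  "moves": [
    {"dx":0,"dy":0.1,"dz":0.05,"wx":0,"wy":0,"wz":0,"grip":1},
    {"dx":0,"dy":0,"dz":0,"wx":0,"wy":0,"wz":0,"grip":1}
  ]
}}

```text
time: 20.25
eef_pos: [541.4, -114.8, 101.5]
tcp_rot: [154.8, -0.6, 93.2]
force: [-0.1, 0.3, 1.2]
grip_width: 0.2
finger_force: 0.0
```

Call:
{"op": "drive_tool", "data": {
  "moves": [
    {"dx":0,"dy":0.1,"dz":0.05,"wx":0,"wy":0,"wz":0,"grip":1},
    {"dx":0,"dy":0,"dz":0,"wx":0,"wy":0,"wz":0,"grip":1}
  ]
}}

```text
time: 20.5
eef_pos: [545.6, -114.3, 101.2]
tcp_rot: [154.8, -0.6, 93.2]
force: [-1.0, 1.9, -0.7]
grip_width: 0.1
finger_force: 0.6
```

Call:
{"op": "drive_tool", "data": {
  "moves": [
    {"dx":0,"dy":0.08,"dz":0.04,"wx":0,"wy":0,"wz":0,"grip":1},
    {"dx":0,"dy":0,"dz":0,"wx":0,"wy":0,"wz":0,"grip":1}
  ]
}}

```text
time: 20.75
eef_pos: [549.3, -114.2, 101.2]
tcp_rot: [154.8, -0.6, 93.2]
force: [-1.0, 0.7, -0.5]
grip_width: -0.2
finger_force: 0.9
```

Call:
{"op": "drive_tool", "data": {
  "moves": [
    {"dx":0,"dy":0.08,"dz":0.04,"wx":0,"wy":0,"wz":0,"grip":1},
    {"dx":0,"dy":0,"dz":0,"wx":0,"wy":0,"wz":0,"grip":1}
  ]
}}

```text
time: 21.0
eef_pos: [553.1, -114.2, 101.2]
tcp_rot: [154.8, -0.6, 93.1]
force: [-1.9, 0.6, -0.7]
grip_width: 0.1
finger_force: 0.8
```

Call:
{"op": "drive_tool", "data": {
  "moves": [
    {"dx":0,"dy":0.08,"dz":0.04,"wx":0,"wy":0,"wz":0,"grip":1},
    {"dx":0,"dy":0,"dz":0,"wx":0,"wy":0,"wz":0,"grip":1}
  ]
}}

```text
time: 21.25
eef_pos: [556.7, -114.0, 101.1]
tcp_rot: [154.8, -0.6, 93.1]
force: [-1.9, 1.8, -0.2]
grip_width: -0.0
finger_force: 0.7
```

Run:
```python
from h import *
snap('scene','scene5')
for f in('scene0','scene1','scene3','scene4','scene5'):
    c=load(f);g=cv2.cvtColor(c['img'],cv2.COLOR_RGB2GRAY).astype(int)
    w=g[252:268,312:350]; m=(w<60); ys,xs=np.nonzero(m)
    print(f,m.sum(),(xs.mean()+312).round(2),(ys.mean()+252).round(2),ray(c,(xs.mean()+312,ys.mean()+252),66).round(1) if m.sum() else '')
print(r.sense()['force'],r.sense()['wrist_torque'])
```

```text
scene0 15 328.27 261.73 [ 452.5 -116.3   66. ]
scene1 12 328.83 261.92 [ 452.2 -118.5   66. ]
scene3 55 325.25 259.65 [ 459.7 -102.2   66. ]
scene4 52 327.33 256.75 [ 478.5 -101.4   66. ]
scene5 94 332.34 255.33 [ 493.3 -113.3   66. ]
[-0.69377628  0.50258203 -0.42345657] [0.13568976 0.42774053 0.08992195]
```

Call:
{"op": "drive_tool", "data": {
  "moves": [
    {"dx":0,"dy":-0.27,"dz":-0.13,"wx":0,"wy":0,"wz":0,"grip":1},
    {"dx":0,"dy":-0.24,"dz":-0.66,"wx":0,"wy":0,"wz":0,"grip":1},
    {"dx":0,"dy":-0.79,"dz":-0.37,"wx":0,"wy":0,"wz":0,"grip":1},
    {"dx":-0.05,"dy":-0.8,"dz":-0.37,"wx":0,"wy":0,"wz":0,"grip":1},
    {"dx":0,"dy":0,"dz":0,"wx":0,"wy":0,"wz":0,"grip":1}
  ]
}}

```text
time: 21.92
eef_pos: [453.4, -122.2, 121.0]
tcp_rot: [154.8, -0.5, 93.0]
force: [0.6, 0.0, -0.8]
grip_width: 0.0
finger_force: 0.0
```

Run:
```python
from h import *
to((448,-119,76)); print(r.sense()['q'].round(1))
c=snap('scene','scene6')
cv2.imwrite('pics/h.png',cv2.resize(c['img'][160:290,280:400],(554,600),interpolation=cv2.INTER_CUBIC)[...,::-1])
```

```text
pos [ 453.4 -122.2  121. ] [154.81  -0.54  93.03] units [ 0.08 -0.6   0.96] wz 0 t 21.93
[ -30.2   24.9  131.8   81.3   14.1 -111.6]
```

View pics/h.png

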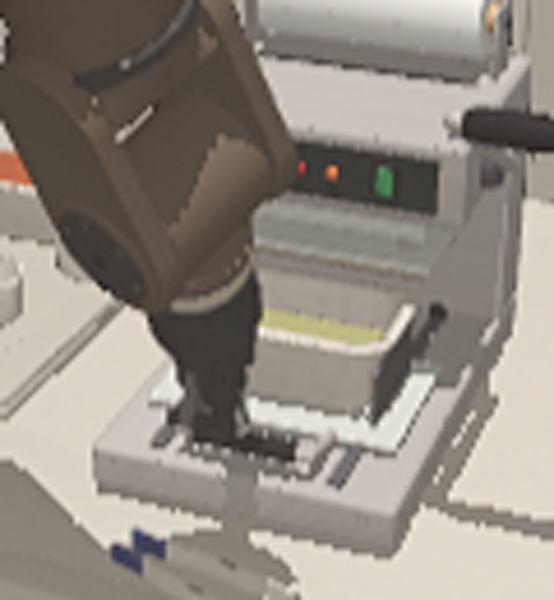

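The picture shows the pan square in the corner against the right fence and the carriage partly in. The pull bar is at about (265,445) with the fingers just in front of it. I'll reduce the tilt to 12° to stay clear of the wrist singularity and lower.

Call:
{"op": "drive_tool", "data": {
  "moves": [
    {"dx":0,"dy":-0.1,"dz":0,"wx":0.63,"wy":0,"wz":0,"grip":1},
    {"dx":0,"dy":0,"dz":0,"wx":0.63,"wy":0,"wz":0,"grip":1},
    {"dx":0,"dy":0,"dz":0,"wx":0.63,"wy":0,"wz":0,"grip":1},
    {"dx":0,"dy":0,"dz":0,"wx":0,"wy":0,"wz":0,"grip":1}
  ]
}}

```text
time: 22.48
eef_pos: [454.7, -118.4, 119.7]
tcp_rot: [163.1, -1.4, 93.6]
force: [-0.1, 0.2, -0.7]
grip_width: -0.2
finger_force: 0.0
```

Run:
```python
from h import *
to((448,-119,80)); print(r.sense()['q'].round(1))
```

```text
pos [ 454.7 -118.4  119.7] [163.06  -1.36  93.59] units [-0.03 -0.45  0.9 ] wz 0 t 22.48
[-27.7  24.9 127.2  35.6  17.  -64.2]
```

Call:
{"op": "drive_tool", "data": {
  "moves": [
    {"dx":0,"dy":-0.22,"dz":0.46,"wx":0,"wy":0,"wz":0,"grip":1},
    {"dx":0,"dy":-0.22,"dz":0.46,"wx":0,"wy":0,"wz":0,"grip":1},
    {"dx":0,"dy":0,"dz":0,"wx":0,"wy":0,"wz":0,"grip":1}
  ]
}}

```text
time: 22.85
eef_pos: [446.6, -117.4, 78.2]
tcp_rot: [163.2, -1.5, 93.5]
force: [0.7, -0.6, 0.6]
grip_width: 0.2
finger_force: 0.0
```

Call:
{"op": "drive_tool", "data": {
  "moves": [
    {"dx":0,"dy":0.15,"dz":0.045,"wx":0,"wy":0,"wz":0,"grip":1},
    {"dx":0,"dy":0.15,"dz":0.045,"wx":0,"wy":0,"wz":0,"grip":1},
    {"dx":0,"dy":0.15,"dz":0.045,"wx":0,"wy":0,"wz":0,"grip":1}
  ]
}}

```text
time: 23.22
eef_pos: [466.4, -116.6, 80.0]
tcp_rot: [163.1, -1.4, 93.5]
force: [-0.4, -0.0, 0.4]
grip_width: 0.4
finger_force: 0.0
```

Call:
{"op": "drive_tool", "data": {
  "moves": [
    {"dx":0,"dy":0.15,"dz":0.045,"wx":0,"wy":0,"wz":0,"grip":1},
    {"dx":0,"dy":0.15,"dz":0.045,"wx":0,"wy":0,"wz":0,"grip":1},
    {"dx":0,"dy":0.15,"dz":0.045,"wx":0,"wy":0,"wz":0,"grip":1}
  ]
}}

```text
time: 23.6
eef_pos: [484.7, -115.4, 79.9]
tcp_rot: [163.1, -1.4, 93.5]
force: [-3.7, -2.0, 0.7]
grip_width: -0.1
finger_force: 2.0
```

Call:
{"op": "drive_tool", "data": {
  "moves": [
    {"dx":0,"dy":0.15,"dz":0.05,"wx":0,"wy":0,"wz":0,"grip":1},
    {"dx":0,"dy":0.15,"dz":0.05,"wx":0,"wy":0,"wz":0,"grip":1},
    {"dx":0,"dy":0.15,"dz":0.05,"wx":0,"wy":0,"wz":0,"grip":1},
    {"dx":0,"dy":0.15,"dz":0.05,"wx":0,"wy":0,"wz":0,"grip":1},
    {"dx":0,"dy":0.15,"dz":0.05,"wx":0,"wy":0,"wz":0,"grip":1}
  ]
}}

```text
time: 24.22
eef_pos: [516.8, -114.1, 79.6]
tcp_rot: [163.0, -1.3, 93.5]
force: [-3.6, -6.1, 6.9]
grip_width: -0.4
finger_force: 3.6
```

Call:
{"op": "drive_tool", "data": {
  "moves": [
    {"dx":0,"dy":0.15,"dz":0.05,"wx":0,"wy":0,"wz":0,"grip":1},
    {"dx":0,"dy":0.15,"dz":0.05,"wx":0,"wy":0,"wz":0,"grip":1},
    {"dx":0,"dy":0.15,"dz":0.05,"wx":0,"wy":0,"wz":0,"grip":1},
    {"dx":0,"dy":0.15,"dz":0.05,"wx":0,"wy":0,"wz":0,"grip":1}
  ]
}}

```text
time: 24.72
eef_pos: [542.4, -112.8, 79.3]
tcp_rot: [163.0, -1.3, 93.5]
force: [-4.2, -3.2, 7.5]
grip_width: 0.0
finger_force: 4.0
```

Call:
{"op": "drive_tool", "data": {
  "moves": [
    {"dx":0,"dy":0.1,"dz":0.035,"wx":0,"wy":0,"wz":0,"grip":1},
    {"dx":0,"dy":0.1,"dz":0.035,"wx":0,"wy":0,"wz":0,"grip":1},
    {"dx":0,"dy":0.1,"dz":0.035,"wx":0,"wy":0,"wz":0,"grip":1}
  ]
}}

```text
time: 25.1
eef_pos: [555.0, -111.9, 78.9]
tcp_rot: [163.0, -1.3, 93.5]
force: [-4.0, -4.5, 11.0]
grip_width: -0.0
finger_force: 4.7
```

Call:
{"op": "drive_tool", "data": {
  "moves": [
    {"dx":0,"dy":0.1,"dz":0,"wx":0,"wy":0,"wz":0,"grip":1},
    {"dx":0,"dy":0.1,"dz":0.03,"wx":0,"wy":0,"wz":0,"grip":1},
    {"dx":0,"dy":0,"dz":0,"wx":0,"wy":0,"wz":0,"grip":1}
  ]
}}

```text
time: 25.48
eef_pos: [562.4, -110.7, 79.1]
tcp_rot: [163.1, -1.4, 93.5]
force: [-0.3, -1.0, 1.1]
grip_width: -0.2
finger_force: 0.7
```

Call:
{"op": "drive_tool", "data": {
  "moves": [
    {"dx":0,"dy":0.1,"dz":0.03,"wx":0,"wy":0,"wz":0,"grip":1},
    {"dx":0,"dy":0.05,"dz":0.015,"wx":0,"wy":0,"wz":0,"grip":1},
    {"dx":0,"dy":0,"dz":0,"wx":0,"wy":0,"wz":0,"grip":1}
  ]
}}

```text
time: 25.85
eef_pos: [566.2, -110.3, 78.7]
tcp_rot: [163.3, -1.5, 93.5]
force: [-21.6, -9.7, 15.9]
grip_width: -0.2
finger_force: 13.5
```

Call:
{"op": "drive_tool", "data": {
  "moves": [
    {"dx":0,"dy":0.08,"dz":0.025,"wx":0,"wy":0,"wz":0,"grip":1},
    {"dx":0,"dy":0,"dz":0,"wx":0,"wy":0,"wz":0,"grip":1}
  ]
}}

```text
time: 26.1
eef_pos: [567.0, -110.1, 78.5]
tcp_rot: [163.5, -1.6, 93.5]
force: [-42.8, -16.9, 29.3]
grip_width: -0.3
finger_force: 26.0
```

Call:
{"op": "drive_tool", "data": {
  "moves": [
    {"dx":0,"dy":-0.25,"dz":-0.08,"wx":0,"wy":0,"wz":0,"grip":1},
    {"dx":0,"dy":-0.8,"dz":-0.3,"wx":0,"wy":0,"wz":0,"grip":1},
    {"dx":0,"dy":-0.8,"dz":-0.3,"wx":0,"wy":0,"wz":0,"grip":1},
    {"dx":0,"dy":0,"dz":-0.9,"wx":0.5,"wy":0,"wz":0,"grip":1},
    {"dx":0,"dy":0,"dz":-0.9,"wx":0.5,"wy":0,"wz":0,"grip":1},
    {"dx":0,"dy":0,"dz":-0.9,"wx":0.5,"wy":0,"wz":0,"grip":1},
    {"dx":0,"dy":0,"dz":-0.9,"wx":0.5,"wy":0,"wz":0,"grip":1},
    {"dx":0,"dy":0,"dz":-0.9,"wx":0.4,"wy":0,"wz":0,"grip":1},
    {"dx":0,"dy":0,"dz":-0.9,"wx":0,"wy":0,"wz":0,"grip":1}
  ]
}}

```text
time: 27.22
eef_pos: [462.5, -121.4, 289.7]
tcp_rot: [178.8, -1.7, 93.7]
force: [1.2, -0.0, 0.0]
grip_width: 0.0
finger_force: 0.0
```

Run:
```python
from h import *
to((480,-305,395)); to((512,-305,395)); print(r.sense()['q'].round(1))
c=snap('scene','scene7')
g=cv2.cvtColor(c['img'],cv2.COLOR_RGB2GRAY).astype(int)
w=g[175:205,375:420]; ys,xs=np.nonzero(w<50); print('grip',xs.min()+375,xs.max()+375,ys.min()+175,ys.max()+175)
print(proj(c,[(517,-258,335),(517,-352,335)]))
# carriage bar
w=g[225:262,310:370]; ys,xs=np.nonzero(w<60); print(len(xs),xs.min()+310,xs.max()+310,ys.min()+225,ys.max()+225); print(proj(c,[(594,-74,66),(594,-154,66)]))
for row in w[::2]: print(''.join('#' if v<60 else '+' if v<110 else '.' for v in row))
```

```text
pos [ 462.5 -121.4  289.7] [178.79  -1.72  93.7 ] units [-4.53  0.2  -2.77] wz 0 t 27.23
pos [ 462.5 -121.4  289.7] [178.79  -1.72  93.7 ] units [-4.58  1.   -2.75] wz 0 t 27.23
[-23.7  13.4 106.4   2.4  59.9 -28.6]
grip 380 411 184 194
[[380.05676542 185.7288612 ]
 [411.19284438 190.69171429]]
37 331 351 240 246
[[333.35059787 239.09754396]
 [354.10597379 243.70858001]]
.................++.........................................
...........................................................+
..........................................................++
............++............................................++
...........+..............................................++
..........................................................++
..........................................................++
......................+++++..............................+++
.................+...#####+++++++++++.......................
...............+....+++######++++++++++++++.................
..............+...........++...++#####+++#......++...+.++...
............+.......................++..++....++......+.....
........++++......................+++.+......++......+......
......++++......................+...........................
....+++++..........................+........................
..+++++...............................+..........+..........
...+++...................................+...++.+...........
...........................................+++.+............
...........................................+................
```

Call:
{"op": "drive_tool", "data": {
  "moves": [
    {"dx":0,"dy":0,"dz":-0.9,"wx":0,"wy":0,"wz":0,"grip":1},
    {"dx":0,"dy":0,"dz":-0.95,"wx":0,"wy":0,"wz":0,"grip":1},
    {"dx":-0.3,"dy":0,"dz":-0.9,"wx":0,"wy":0,"wz":0,"grip":1},
    {"dx":-0.8,"dy":0.2,"dz":0,"wx":0,"wy":0,"wz":0,"grip":1},
    {"dx":-0.9,"dy":0.2,"dz":0,"wx":0,"wy":0,"wz":0,"grip":1},
    {"dx":-0.9,"dy":0.2,"dz":0,"wx":0,"wy":0,"wz":0,"grip":1},
    {"dx":-0.9,"dy":0.2,"dz":0,"wx":0,"wy":0,"wz":0,"grip":1},
    {"dx":-0.7,"dy":0.2,"dz":0,"wx":0,"wy":0,"wz":0,"grip":1},
    {"dx":0,"dy":0,"dz":0,"wx":0,"wy":0,"wz":0,"grip":1}
  ]
}}

```text
time: 28.4
eef_pos: [511.9, -303.4, 392.5]
tcp_rot: [178.8, -1.8, 93.6]
force: [-0.0, 0.0, 0.3]
grip_width: 0.0
finger_force: 0.0
```

Run:
```python
from h import *
to((517,-305,375)); to((517,-305,367))
```

```text
pos [ 511.9 -303.4  392.5] [178.83  -1.79  93.59] units [-0.06  0.11  0.44] wz 0 t 28.4
pos [ 511.9 -303.4  392.5] [178.83  -1.79  93.59] units [-0.07  0.11  0.64] wz 0 t 28.4
```

Call:
{"op": "drive_tool", "data": {
  "moves": [
    {"dx":0,"dy":0.1,"dz":0.3,"wx":0,"wy":0,"wz":0,"grip":1},
    {"dx":0,"dy":0,"dz":0.3,"wx":0,"wy":0,"wz":0,"grip":1},
    {"dx":0,"dy":-0.13,"dz":0.28,"wx":0,"wy":0,"wz":0,"grip":1},
    {"dx":0,"dy":-0.13,"dz":0.28,"wx":0,"wy":0,"wz":0,"grip":1},
    {"dx":0,"dy":-0.13,"dz":0.28,"wx":0,"wy":0,"wz":0,"grip":1}
  ]
}}

```text
time: 29.02
eef_pos: [500.2, -300.5, 335.8]
tcp_rot: [178.8, -1.7, 93.7]
force: [-6.1, -0.1, 9.9]
grip_width: 0.0
finger_force: 5.2
```

Call:
{"op": "drive_tool", "data": {
  "moves": [
    {"dx":0,"dy":-0.08,"dz":0.3,"wx":0,"wy":0,"wz":0,"grip":1},
    {"dx":0,"dy":-0.08,"dz":0.3,"wx":0,"wy":0,"wz":0,"grip":1},
    {"dx":0,"dy":-0.08,"dz":0.3,"wx":0,"wy":0,"wz":0,"grip":1},
    {"dx":0,"dy":-0.03,"dz":0.3,"wx":0,"wy":0,"wz":0,"grip":1},
    {"dx":0,"dy":-0.03,"dz":0.3,"wx":0,"wy":0,"wz":0,"grip":1},
    {"dx":0,"dy":-0.03,"dz":0.3,"wx":0,"wy":0,"wz":0,"grip":1}
  ]
}}

```text
time: 29.78
eef_pos: [486.0, -299.6, 262.8]
tcp_rot: [179.1, -1.8, 93.7]
force: [-9.9, -1.8, 9.1]
grip_width: 0.2
finger_force: 5.4
```

Run:
```python
from h import *
to((492.2,-305,225.5)); to((499,-305,198))
c=snap('scene','scene8')
print(r.sense()['force'],r.sense()['wrist_torque'])
```

```text
pos [ 486.  -299.6  262.8] [179.14  -1.79  93.69] units [-0.17  0.13  0.93] wz 0 t 29.77
pos [ 486.  -299.6  262.8] [179.14  -1.79  93.69] units [-0.21  0.29  1.62] wz 0 t 29.77
[-9.54897144 -2.08612734  6.15261903] [-0.33521898  1.58388962  0.02650204]
```

Run:
```python
from h import *
c=load('scene8');g=cv2.cvtColor(c['img'],cv2.COLOR_RGB2GRAY).astype(int)
print(proj(c,[(486,-300,244),(489,-352,230),(489,-258,230),(505,-354,230)]).round(1))
w=g[205:240,365:425]
for i,row in enumerate(w): print(205+i,''.join('#' if v<50 else '+' if v<90 else '.' for v in row))
for dx in(0,10,20):
  print(dx,[proj(c,[(x+dx,-352,z)])[0].round(1) for x,z in((489,217),(489,243),(476,230),(502,230))])
```

```text
[[388.9 219.6]
 [406.  226.7]
 [375.5 220.7]
 [407.9 224.5]]
205 +.++++++++........#+++++++++++..............................
206 ........+.........#+++++++++#+..............................
207 ..................#+++++++++#+..............................
208 ..................#+++++++++#...............................
209 ..................+++++++++++...............................
210 ..................+++++++++#................................
211 .....................+++++++................................
212 .....................++++++.................................
213 .....................+++++................................+.
214 .....................+++++................................+.
215 .....................+++++................................+.
216 .....................+++++................................+.
217 .............+.......+++++................................+.
218 ...........++####++.++++++..................................
219 ...........+#+++++#.+++++...................................
220 ...........+#++++++...+++..#++...........................+..
[... 822 characters left out ...]
.....................+.
234 ...++++.....................................................
235 ...++++.....................................................
236 ...+++......................................................
237 ...++.......................................................
238 ...++.......................................................
239 ...+........................................................
0 [array([405.6, 230.5]), array([406.3, 222.8]), array([404.9, 228.6]), array([407. , 224.8])]
10 [array([406.4, 229. ]), array([407.1, 221.4]), array([405.7, 227.1]), array([407.8, 223.3])]
20 [array([407.2, 227.6]), array([407.9, 219.9]), array([406.5, 225.7]), array([408.6, 221.9])]
```

Call:
{"op": "drive_tool", "data": {
  "moves": [
    {"dx":-0.05,"dy":0.06,"dz":0.28,"wx":0,"wy":0,"wz":0,"grip":1},
    {"dx":-0.05,"dy":0.07,"dz":0.28,"wx":0,"wy":0,"wz":0,"grip":1},
    {"dx":0,"dy":0.08,"dz":0.28,"wx":0,"wy":0,"wz":0,"grip":1}
  ]
}}

```text
time: 30.2
eef_pos: [498.0, -301.5, 230.0]
tcp_rot: [178.8, -1.7, 93.7]
force: [-7.6, -0.8, 10.7]
grip_width: -0.0
finger_force: 5.2
```

Call:
{"op": "drive_tool", "data": {
  "moves": [
    {"dx":0,"dy":0.1,"dz":0.26,"wx":0,"wy":0,"wz":0,"grip":1},
    {"dx":0,"dy":0.1,"dz":0.26,"wx":0,"wy":0,"wz":0,"grip":1},
    {"dx":0,"dy":0,"dz":0,"wx":0,"wy":0,"wz":0,"grip":1}
  ]
}}

```text
time: 30.58
eef_pos: [506.7, -300.4, 209.3]
tcp_rot: [178.8, -1.7, 93.7]
force: [-6.4, -0.0, 9.6]
grip_width: 0.5
finger_force: 5.4
```

Call:
{"op": "drive_tool", "data": {
  "moves": [
    {"dx":0,"dy":0.03,"dz":0.2,"wx":0,"wy":0,"wz":0,"grip":1},
    {"dx":0,"dy":0.03,"dz":0.15,"wx":0,"wy":0,"wz":0,"grip":1},
    {"dx":0,"dy":0,"dz":0,"wx":0,"wy":0,"wz":0,"grip":1}
  ]
}}

```text
time: 30.95
eef_pos: [509.7, -300.3, 196.0]
tcp_rot: [178.7, -1.6, 93.7]
force: [-4.3, -2.9, 13.2]
grip_width: 0.3
finger_force: 6.0
```

Call:
{"op": "drive_tool", "data": {
  "moves": [
    {"dx":0,"dy":0,"dz":0.1,"wx":0,"wy":0,"wz":0,"grip":1},
    {"dx":0,"dy":0,"dz":0,"wx":0,"wy":0,"wz":0,"grip":1}
  ]
}}

```text
time: 31.2
eef_pos: [510.4, -300.3, 192.6]
tcp_rot: [178.6, -1.6, 93.7]
force: [-1.0, -1.7, 12.7]
grip_width: 0.1
finger_force: 6.6
```

Call:
{"op": "drive_tool", "data": {
  "moves": [
    {"dx":0,"dy":0,"dz":0.06,"wx":0,"wy":0,"wz":0,"grip":1},
    {"dx":0,"dy":0,"dz":0,"wx":0,"wy":0,"wz":0,"grip":1}
  ]
}}

```text
time: 31.45
eef_pos: [510.9, -300.2, 190.6]
tcp_rot: [178.5, -1.6, 93.7]
force: [2.5, -1.9, 14.4]
grip_width: 0.2
finger_force: 7.0
```

Nearly at the stop; press until the force jumps.

Call:
{"op": "drive_tool", "data": {
  "moves": [
    {"dx":0,"dy":0,"dz":0.06,"wx":0,"wy":0,"wz":0,"grip":1},
    {"dx":0,"dy":0,"dz":0,"wx":0,"wy":0,"wz":0,"grip":1}
  ]
}}

```text
time: 31.7
eef_pos: [511.1, -300.3, 190.0]
tcp_rot: [178.5, -1.5, 93.7]
force: [-3.2, 1.2, 29.4]
grip_width: -0.1
finger_force: 14.7
```

Call:
{"op": "drive_tool", "data": {
  "moves": [
    {"dx":0,"dy":0,"dz":0.05,"wx":0,"wy":0,"wz":0,"grip":1},
    {"dx":0,"dy":0,"dz":0,"wx":0,"wy":0,"wz":0,"grip":1}
  ]
}}

```text
time: 31.95
eef_pos: [511.2, -300.3, 189.4]
tcp_rot: [178.4, -1.4, 93.7]
force: [-6.6, 3.3, 43.5]
grip_width: 0.0
finger_force: 21.6
```

Call:
{"op": "drive_tool", "data": {
  "moves": [
    {"dx":0,"dy":0,"dz":-0.02,"wx":0,"wy":0,"wz":0,"grip":1},
    {"dx":0,"dy":0,"dz":0,"wx":0,"wy":0,"wz":0,"grip":1},
    {"dx":0,"dy":0,"dz":0,"wx":0,"wy":0,"wz":0,"grip":1}
  ]
}}

```text
time: 32.33
eef_pos: [511.1, -300.3, 189.6]
tcp_rot: [178.4, -1.5, 93.7]
force: [-5.1, 1.4, 38.3]
grip_width: 0.3
finger_force: 18.9
```

Run:
```python
from h import *
c=snap('scene','scene9')
for f in('scene7','scene9'):
    g=cv2.cvtColor(load(f)['img'],cv2.COLOR_RGB2GRAY).astype(int)[236:250,325:365]
    for row in g[::2]: print(''.join('#' if v<60 else '+' if v<110 else '.' for v in row))
    print()
s=r.sense();print(s['force'],s['eef_pos'])
```

```text
........................................
........................................
......#####++++.+.......................
.+...+######+++++++++++++++.............
.......+...++#####+++++++++.......++....
................++...++####.....++......
.................++.......+....++.....+.

........................................
........................................
......+++++++++.+.......................
.+...+###++++++++++++++++++.............
....+..+...++#####+++++++++........+....
......+++.......++...++####.....++......
..............+++++.......+....++.....+.

[-5.2105532   1.56957231 37.67623048] [ 511.13509161 -300.31661596  189.681029  ]
```

The carriage hasn't moved and the lever is held on its stop. Handing in.

```bash
python3 -c "
from h import *
print(r.job_done())"
```

```text
the job is handed in; nothing more can be done
None
```

The job is handed in, but the result is not known: the pan looked square in the corner, the carriage was pushed to its stop, and the lever is held on its lower stop with about 38 N; the platen force on the rim and the pan's fit within 3.5 mm could not be measured directly.

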